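Put the strop and the chisel away in the sprung tool tray

TASK

The strop paddle lies across the carver's tool tray: take it off and lay it, leather up, flat in its own paddle-shaped bay. Then put the carving chisel away in the other bay: with the blade end raised, press the butt of the handle back against the sprung pad and lay the chisel down flat, so that the handle is held between the pad and the wooden cheeks and the blade lies in the narrow channel. Lay the tools down without dropping or forcing them, and leave everything else on the bench and in the tray where it is.

Things in the scene. Friction and masses are not known exactly. Their poses are not given: they have to be found in the camera images.
- tray: wooden tool tray fixed to the bench, 270 (x) x 190 mm; floor 8 mm above the bench, all walls 14 mm above that floor (tops 22 mm above the bench). Origin under its centre, z up. Two bays run along x: the chisel's on y = -50 mm, the strop's on y = +50 mm, with side walls cut away about 30 mm either side of each seat to let fingers in. A small tin compartment at the -x end on y = +50
- chisel_seat (a point): nominal seat of the chisel's origin on the bay floor (tray -36, -50 mm, height 8); axes as the tray's, +x to the blade end. The whole bay (pad, walls, cheeks) is set up to 9 mm either way along x, not told: find it by feel or sight. Nominal x from here: face of pad at rest -54 mm, of cheeks +48 (gap 102 for a handle of 110). Handle bay 35 mm wide, channel between the cheeks 22 mm
- pad (a joint): cork-coloured sprung pad at the butt end of the chisel bay, 31 mm wide, as low as the walls (14 mm above the bay floor): metres pushed back in the tray's -x direction, 0 at rest, hard stop at 0.018; about 6 N at 0 and 15 N just before the stop; about 0.008 with the chisel seated
- strop_seat (a point): where the strop's origin must finally be, on the bay floor (tray 42, 50 mm, height 8); axes as the tray's, strop's x along +x. In x from here the bay is 52 mm wide (for the board) from -42 to +83 mm, and 30 mm wide (for the handle) from -115 to -42 mm
- chisel: carving chisel 200 mm long: flat-sided dark wooden handle 110 x 30 mm, 24 mm high, brass ferrule 15 mm across, steel blade 15 mm wide; on the open bench. Origin on its underside at a good grip place; x points to the blade: butt at -62 mm, front of handle +48, ferrule to +60, cutting edge +138; z up. Blade 10 to 14 mm above the underside. 0.16 kg
- chisel_tip (a point): middle of the chisel's cutting edge
- strop: strop paddle 190 mm long: pale wooden board 115 x 46 mm, 20 mm high, brown leather on top, and in line a handle 75 x 24 mm, 18 mm high. Starts lying across the tray on its wall tops. Origin on its underside near the centre of mass, a good place to grip across; x points away from the handle: board -36 to +79 mm, handle -36 to -111 mm; z up. 0.14 kg
- strop_end (a point): middle of the strop's end face away from its handle
- tin: low round steel tin, 42 mm across and 26 mm high, standing in the tray's small square compartment; origin under its centre
- mallet: carver's mallet standing on its head: head 84 mm across, 115 mm high, with a handle up to 235 mm; origin under its centre
- stone: grey oilstone 150 x 50 x 25 mm lying flat; origin under its centre, x along it
- brush: bench brush about 200 mm long lying flat; origin at its underside, x along it
- rosette: carved wooden disc 90 mm across and about 29 mm high; origin under its centre
- wax: wax jar 70 mm across, about 60 mm high; origin under its centre
- rasp: rasp 325 mm long with a dark steel blade 26 mm wide and a round wooden handle, lying flat; blade from x = -35 to +155 mm, handle to x = -135 mm
Things that resemble listed ones, but are neither listed nor needed, are in the scene too. Leave any pink look-alike of the strop alone. Leave any pink look-alike of the chisel alone.

How it is judged:
On the way, in this order (a step that is already met when the one before it is completed fails the run):
1. the strop lies flat in its bay (x of strop in the frame of strop_seat between -0.008 and 0.008 m and y of strop in the frame of strop_seat between -0.006 and 0.006 m and z of strop in the frame of strop_seat between -0.003 and 0.003 m and angle between strop's own z axis and vertical below 0.05 rad and x of strop_end in the frame of strop_seat above 0.06 m and linear speed of strop below 0.02 m/s), for 0.2 s.
2. the chisel lies flat in its bay, held by the pushed-back pad (x of chisel in the frame of chisel_seat between -0.013 and 0.013 m and y of chisel in the frame of chisel_seat between -0.005 and 0.005 m and z of chisel in the frame of chisel_seat between -0.003 and 0.003 m and angle between chisel's own z axis and vertical below 0.05 rad and x of chisel_tip in the frame of chisel_seat above 0.12 m and value of joint pad above 0.005 m), for 0.2 s.
At the end, for the whole second after the job is handed in: Strop within 8 mm along, 6 across, 3 in height of its seat; chisel within 13, 5, 3 mm of its nominal seat; both flat within 0.05 rad, handles to the tray's -x; the sprung pad held back more than 5 mm by the chisel; both at rest (all of step 1 and all of step 2 and linear speed of chisel below 0.02 m/s); the robot touches nothing.
It fails at once if the strop is dropped (falls free of the fingers faster than 0.6 m/s) (contact force between strop and the fingers below 0.05 N and linear speed of strop above 0.6 m/s).
It fails at once if the chisel is dropped (falls free of the fingers faster than 0.6 m/s) (contact force between chisel and the fingers below 0.05 N and linear speed of chisel above 0.6 m/s).
It fails at once if the chisel is forced against the tray with over 90 N (contact force between chisel and tray above 90 N).
It fails at once if something else on the bench or the tin in the tray is moved by more than 25 mm (distance of any of tin, mallet, stone, brush, rosette, wax, rasp from where it was at the start of the episode above 0.025 m).
It also fails if it takes over 62 s, if anything falls off the work surface, if the arm or the gripper's body presses on something with over 40 N, if the wrist force passes 120 N, or if a joint passes its speed limit or range.

ROBOT

A 7-joint arm with a two-finger parallel gripper is mounted at the origin on the work surface. World frame = base frame: x ahead of the robot, y to its left, z up, the work surface at z = 0. Lengths are in m, angles in rad, forces in N, time in s.
With the tool pointing down it reaches from about 0.4 to 0.85 m from the base axis. Payload 4.4 kg.
Tool frame: the origin (TCP) lies at the very end of the fingers, on their centre line; the grasp point (between the pads) lies 19 mm behind it; z points along the fingers, y is the line along which they close (so a half turn about z gives the same grasp; the last joint's range is limited). The gripper opens to 94 mm and grips with 3 to 60 N. Pads are 16 mm wide; open, the fingers measure 119 mm over their backs; the gripper's body (75 mm by 177 mm) begins 78 mm behind the grasp point.
Start: joints at [1.101, 0.628, 0.038, 1.517, -0.027, 0.996, -0.02], TCP at [0.255, -0.598, 0.205] pointing down, gripper open.
Joint ranges: [-3.06, 3.06], [-0.37, 2.12], [-1.25, 1.32], [0.18, 2.47], [-1.1, 4.24], [0.23, 1.98], [-2.94, 2.94]. Speed limits (rad/s): [2.57, 2.57, 3.14, 3.14, 3.14, 3.14, 3.14].

INTERFACE

Orientations are given as a rotation vector (axis times angle).
In Python, from cell import manip, hand, kinematics, imaging gives the robot as it stands. Calls block until the motion is done:
- manip.move_to(position, orientation): joint-space move of the TCP to a pose.
- manip.move_straight(position, feed=0.15, rot=None, f_stop=None): straight line of the TCP; rot=None keeps the orientation; feed is the mean speed in m/s. With f_stop (N) it stops when the force on the tool has changed by that much, and returns True; else False.
- manip.move_j(angles): joint-space move.
- hand.set_gripper(opening, squeeze=None): finger opening in m; squeeze is the grip in N (None keeps the last); returns when the fingers have stopped.
- manip.sleep(seconds).
- kinematics.solve_ik(position, orientation): joint angles nearest the present ones, or None.
- manip.sense(): the state.
- imaging.camera(name): name is "side" or "top"; returns a dict with "image" (480x640x3 uint8, red, green, blue), "z_map" (480x640 float32, m along the optical axis (not along the pixel's ray), 0 where there is no reading), "fx", "fy", "cx", "cy" (pixels), "origin" and "rotation" of the camera in the world. Camera axes: x right, y up, looking along -z (the intrinsics and any distortion apply to the point x, -y, -z); pixel columns grow to the right and rows downward; lengths in m; the calibration is good to about 2 mm. A picture is of the moment at which its call begins.
A pose or a line that the arm cannot do raises manip.Unreachable and nothing moves.
- manip.hand_in(): hands the job in; it is judged then, once.
Trained networks look in the newest picture that a camera, given by its name, has taken for a name from the list of things; names that differ only in an ending like _2 or _b are one class to them, and where a whole thing is asked for, a point or a joint stands for the part that bears it (a point fixed in the world has none). Each returns a list of dicts, best first, with "conf" (0 to 1); they miss things now and then, are a little off and sometimes report something else, mostly with a low value. They report only what shows in the picture. A call takes as long as a camera call. They do not tell look-alikes from the thing itself.
- imaging.spot_in(camera, thing): "centre" ([x, y, z] in m, in world coordinates, good to about 4 mm: the middle of the surface that is visible of it).
- imaging.silhouettes(camera, thing): "pixels" (480x640 bool, what is visible of it).
- imaging.tip_of(camera, thing): "centre" ([x, y, z] in m, in world coordinates, good to about 4 mm: a listed point, or the origin of a listed thing).
The state is a dict: "time_s": time; "joint_pos": joint angles; "joint_vel": joint speeds; "joint_torque": joint torques, N m; "eef_pos": TCP position; "orientation": TCP orientation; "wrist_force": force on the tool from outside, world axes, zero at the start; "wrist_torque": the same for the moment, N m; "grip_width": finger opening in m; "finger_force": force on a finger pad.
Only numpy, scipy, OpenCV 4.12 (cv2) and the standard library are available. Lean on these libraries where they do the work, as an engineer would, in place of code of your own. Each camera call takes 0.05 s, during which the arm holds its last target. There are 200 camera calls.

## Working session

There is one attempt and no reset: what is moved stays moved. The work goes in short steps, each a Python script; the robot and the scene stay as the last script left them, time stands still between calls to the robot, and variables do not carry over. Pictures are saved under pics/ and viewed, at most 10 in all, crops included, and the job is handed in when it is done.

```bash
mkdir -p pics; ls; cat > h.py <<'E'
import numpy as np, cv2
from cell import manip, hand, kinematics, imaging
def pts(c):
    z=c["z_map"]; v,u=np.mgrid[0:480,0:640]
    P=np.stack([(u-c["cx"])/c["fx"]*z,-(v-c["cy"])/c["fy"]*z,-z],-1)
    return P@np.array(c["rotation"]).T+np.array(c["origin"])
def save(im,n): cv2.imwrite("pics/"+n,cv2.cvtColor(np.ascontiguousarray(im),cv2.COLOR_RGB2BGR))
E
cat > a.py <<'E'
from h import *
for n in("top","side"):
    c=imaging.camera(n); np.save("pics/%s.npy"%n,c,allow_pickle=True); save(c["image"],n+"0.png")
    print(n,{k:np.round(c[k],4).tolist() for k in c if k not in("image","z_map")},[k for k in c])
    for t in("tray","strop","chisel","strop_end","chisel_tip","tin","pad","mallet","stone","brush","rosette","wax","rasp"):
        print(t,"spot",[(np.round(d["centre"],3).tolist(),round(d["conf"],2)) for d in imaging.spot_in(n,t)][:3],"tip",[(np.round(d["centre"],3).tolist(),round(d["conf"],2)) for d in imaging.tip_of(n,t)][:3])
s=manip.sense(); print(s["time_s"],s["orientation"])
E
python3 a.py
```

```text
pics
top {'fx': 570.5351, 'fy': 570.5351, 'cx': 313.3195, 'cy': 237.53, 'origin': [0.1367, 0.0155, 2.0016], 'rotation': [0.1576, -0.1391, -1.5807]} ['image', 'z_map', 'fx', 'fy', 'cx', 'cy', 'origin', 'rotation']
tray spot [([0.564, 0.202, 0.007], 0.68)] tip [([0.554, 0.194, 0.001], 0.88), ([0.754, -0.09, -0.002], 0.66)]
strop spot [([0.39, 0.637, 0.026], 0.87), ([0.471, 0.174, 0.051], 0.83)] tip [([0.47, 0.175, 0.031], 0.81), ([0.391, 0.635, 0.002], 0.59)]
chisel spot [([0.429, -0.573, 0.026], 0.84), ([0.592, -0.209, 0.019], 0.83)] tip [([0.423, -0.581, 0.005], 0.73), ([0.597, -0.221, -0.0], 0.58)]
strop_end spot [([0.469, 0.177, 0.04], 0.87)] tip [([0.376, 0.716, 0.011], 0.74), ([0.459, 0.253, 0.033], 0.56), ([0.576, -0.084, 0.008], 0.42)]
chisel_tip spot [([0.594, -0.209, 0.019], 0.64), ([0.426, -0.575, 0.023], 0.55)] tip [([0.502, -0.471, 0.015], 0.9), ([0.574, -0.083, 0.008], 0.65)]
tin spot [([0.652, 0.15, 0.036], 0.52)] tip [([0.653, 0.152, 0.007], 0.62)]Traceback (most recent call last):
  File "a.py", line 6, in <module>
    print(t,"spot",[(np.round(d["centre"],3).tolist(),round(d["conf"],2)) for d in imaging.spot_in(n,t)][:3],"tip",[(np.round(d["centre"],3).tolist(),round(d["conf"],2)) for d in imaging.tip_of(n,t)][:3])
                                                                                                                                                                                   ~~~~~~~~~~~~~~^^^^^
ValueError: it knows: brush, chisel, chisel_seat, chisel_tip, mallet, rasp, rosette, stone, strop, strop_end, strop_seat, tin, tray, wax
```

```bash
sed -i 's/np.array(c\["rotation"\]).T/cv2.Rodrigues(np.array(c["rotation"],float))[0].T/' h.py
cat > a.py <<'E'
from h import *
f=lambda L:[(np.round(d["centre"],3).tolist(),round(d["conf"],2)) for d in L][:3]
for n in("top","side"):
    c=imaging.camera(n); np.save("pics/%s.npy"%n,c,allow_pickle=True); save(c["image"],n+"0.png")
    for t in("tray","strop","chisel","strop_end","chisel_tip","tin","chisel_seat","strop_seat","mallet","rasp"):
        if n=="side" or t in("chisel_seat","strop_seat","mallet","rasp"):print(n,t,"tip",f(imaging.tip_of(n,t)))
    P=pts(c); print(n,np.round(c["origin"],3),np.round(c["rotation"],3),"table z",np.nanmedian(P[...,2][c["z_map"]>0]))
s=manip.sense(); print(s["time_s"],s["orientation"])
E
python3 a.py
```

```text
top chisel_seat tip []
top strop_seat tip [([0.516, 0.146, 0.006], 0.92)]
top mallet tip [([0.749, -0.092, 0.002], 0.88)]
top rasp tip [([0.503, 0.444, -0.003], 0.81)]
top [0.137 0.015 2.002] [ 0.158 -0.139 -1.581] table z -0.006096059655338104
side tray tip [([0.551, 0.198, -0.001], 0.78)]
side strop tip [([0.466, 0.178, 0.023], 0.97), ([0.393, 0.636, -0.002], 0.94), ([0.372, -0.1, 0.002], 0.66)]
side chisel tip [([0.425, -0.582, -0.003], 0.65), ([0.601, -0.219, 0.001], 0.57)]
side strop_end tip [([0.457, 0.255, 0.03], 0.86)]
side chisel_tip tip [([0.576, -0.084, 0.011], 0.64), ([0.499, -0.468, 0.011], 0.59), ([0.508, 0.45, -0.001], 0.53)]
side tin tip [([0.655, 0.15, 0.006], 0.6)]
side chisel_seat tip [([0.584, 0.248, 0.007], 0.75)]
side strop_seat tip [([0.509, 0.143, 0.008], 0.75)]
side mallet tip [([0.75, -0.087, -0.002], 0.61)]
side rasp tip [([0.503, 0.444, -0.0], 0.91), ([0.308, 0.379, -0.001], 0.4)]
side [0.131 1.109 0.761] [ 0.248 -1.389 -2.462] table z 0.0012096903803604508
1.5 [3.07776575e+00 6.29846934e-01 5.97921640e-05]
```

View pics/top0.png

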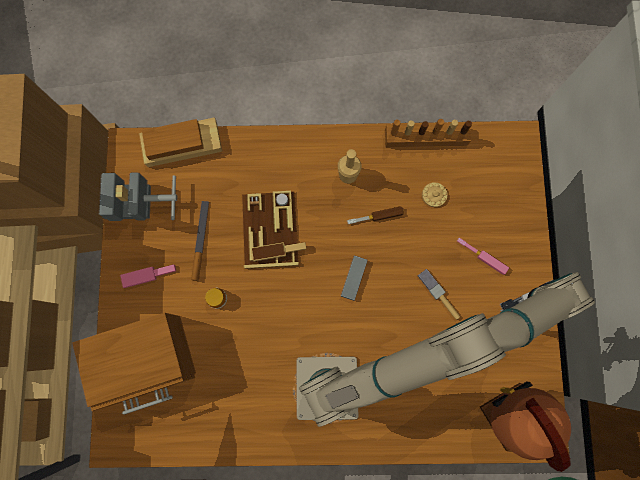

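```bash
sleep 1; ls pics
```

```text
side.npy
side0.png
top.npy
top0.png
```

View pics/side0.png

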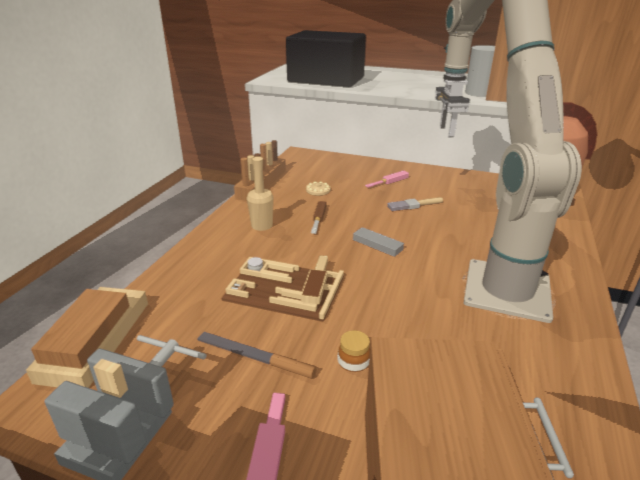

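The strop is a choice between the brown paddle on the tray (top px 268,252) and the pink one (148,274); I take the brown one. The chisel is a choice between the dark-handled tool (375,215), the pink one (483,255) and the rasp (200,240); I take the dark-handled one. The tray's -x end (tin at 282,199) points to world +x. Next I rectify both views for close crops.

```bash
cat >> h.py <<'E'
def proj(c,W):
    R=cv2.Rodrigues(np.array(c["rotation"],float))[0]; p=(np.atleast_2d(W)-c["origin"])@R
    return np.stack([c["cx"]+c["fx"]*p[:,0]/-p[:,2], c["cy"]-c["fy"]*p[:,1]/-p[:,2]],1)
def ortho(c,x0,x1,y0,y1,z,s):
    "image with world x up, y left; s px per mm"
    w=int((y1-y0)*1000*s); h=int((x1-x0)*1000*s); v,u=np.mgrid[0:h,0:w]
    W=np.stack([x1-v/(1000*s),y1-u/(1000*s),np.full(u.shape,z)],-1).reshape(-1,3)
    m=proj(c,W).astype(np.float32).reshape(h,w,2)
    return cv2.remap(c["image"],m,None,cv2.INTER_CUBIC)
E
cat > b.py <<'E'
from h import *
out=[]
for n in("top","side"):
    c=np.load("pics/%s.npy"%n,allow_pickle=True).item()
    o=ortho(c,.40,.72,.06,.34,.022,1.4)
    for i in range(0,320,50): cv2.putText(o,"%.2f"%(.72-i/1000),(0,int(i*1.4)+4),0,.35,(0,255,0)); o[int(i*1.4),::4]=(0,255,0)
    for i in range(0,280,50): cv2.putText(o,"%.2f"%(.34-i/1000),(int(i*1.4),444),0,.35,(0,255,0)); o[::4,int(i*1.4)]=(0,255,0)
    out.append(o)
row2=[ortho(np.load("pics/%s.npy"%n,allow_pickle=True).item(),.53,.65,-.32,-.04,.02,1.2) for n in("top","side")]
r1=np.hstack(out); r2=np.hstack(row2); r2=cv2.copyMakeBorder(r2,0,0,0,r1.shape[1]-r2.shape[1],cv2.BORDER_CONSTANT)
im=np.vstack([r1,r2]); print(im.shape); save(im,"ortho.png")
# heights from depth in both views
for n in("top","side"):
    c=np.load("pics/%s.npy"%n,allow_pickle=True).item();P=pts(c)
    for nm,p in(("board",(.465,.19)),("handle",(.48,.09)),("floor",(.60,.255)),("chisel",(.60,-.24)),("bench",(.5,0.03))):
        d=np.hypot(P[...,0]-p[0],P[...,1]-p[1])<.007; print(n,nm,np.round(np.median(P[...,2][d]),4),d.sum())
E
python3 b.py
```

```text
(591, 784, 3)
top board 0.0405 14
top handle 0.0393 11
top floor 0.0076 10
top chisel 0.0256 14
top bench 0.0019 13
side board 0.0418 13
side handle 0.0386 10
side floor 0.0066 14
side chisel 0.0226 7
side bench nan 0
  return _methods._mean(a, axis=axis, dtype=dtype,
  ret = ret.dtype.type(ret / rcount)
```

View pics/ortho.png

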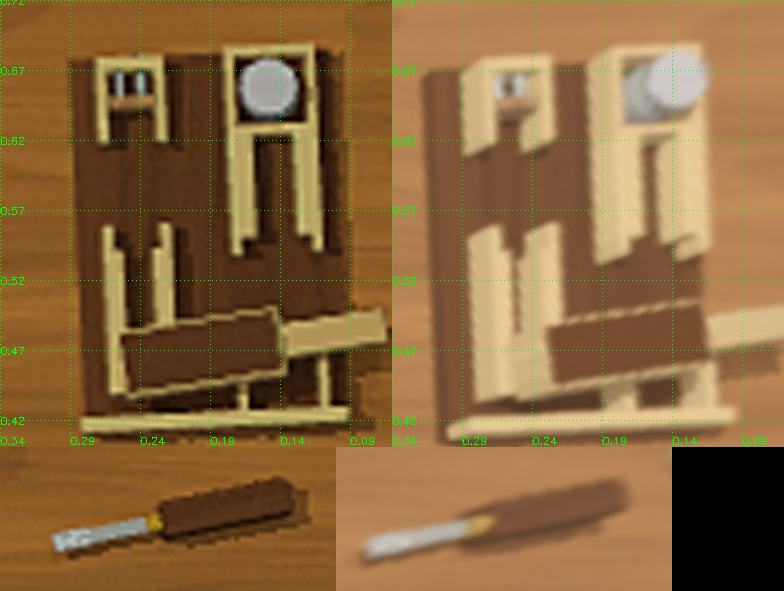

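The crop shows the brown strop leather up, its handle towards -y, and the dark-handled chisel with its blade towards +y. Depth gives a strop top at about 0.041 and a tray floor at about 0.007, both as expected. Next I refine the poses with edge profiles.

```bash
cat >> h.py <<'E'
def prof(c,pose,z,axis,at,lo,hi,R=7):
    "offset (mm) of the strongest edge across `axis` near coordinate `at` (mm), averaged over other coord lo..hi"
    x,y,a=pose; t=np.arange(-R,R+.01,.25); l=np.linspace(lo,hi,40); A,B=np.meshgrid(at+t,l)
    X,Y=(A,B) if axis=="x" else (B,A); X=X/1000;Y=Y/1000
    W=np.stack([x+np.cos(a)*X-np.sin(a)*Y,y+np.sin(a)*X+np.cos(a)*Y,np.full(X.shape,z)],-1).reshape(-1,3)
    m=proj(c,W).astype(np.float32).reshape(*X.shape,2)
    p=cv2.remap(c["image"].astype(np.float32),m,None,cv2.INTER_LINEAR).mean(0)
    g=np.abs(np.gradient(cv2.GaussianBlur(p,(1,9),2),axis=0)).sum(1)
    i=g.argmax(); k=slice(max(0,i-6),i+7); return round(float((t[k]*g[k]).sum()/g[k].sum()),1),round(float(g[i]),1)
E
cat > e.py <<'E'
from h import *
D=np.pi/180
c=np.load("pics/top.npy",allow_pickle=True).item()
P=(.553,.196,182.75*D)
print("tray")
for a,at,lo,hi,n in[("y",35,-65,-35,"hl-"),("y",35,-35,-5,"hl+"),("y",65,-65,-35,"hr-"),("y",65,-35,-5,"hr+"),("x",-73,38,62,"bar"),("x",125,-85,-40,"front-L"),("x",125,-35,20,"fr-M"),("x",125,40,85,"fr-R"),
  ("y",-67.5,-125,-95,"cw-"),("y",-32.5,-120,-95,"cw+"),("y",-61,20,50,"ch-"),("y",-39,20,50,"ch+"),("x",-90,-60,-40,"padface"),("x",12,-66,-62,"cheekL"),("x",12,-38,-34,"cheekR"),("y",-67.5,-2,8,"cw2-"),("y",-32.5,-2,8,"cw2+")]:
    print(n,prof(c,P,.022,a,at,lo,hi))
print("baseL",prof(c,P,.008,"y",-95,-120,-20),prof(c,P,.008,"y",-95,20,120),"baseback",prof(c,P,.008,"x",-135,-90,-70))
P=(.468,.176,97*D);print("strop")
for a,at,lo,hi,z in[("x",79,-18,18,.042),("x",-111,-10,10,.040),("y",23,-30,20,.042),("y",23,20,70,.042),("y",-23,-30,20,.042),("y",-23,20,70,.042),("y",12,-105,-40,.04),("y",-12,-105,-40,.04)]: print(a,at,lo,prof(c,P,z,a,at,lo,hi))
P=(.599,-.220,100*D);print("chisel")
for a,at,lo,hi,z in[("x",138,-5,5,.014),("x",-62,-12,12,.024),("x",48,-13,-9,.024),("x",48,9,13,.024),("y",15,-55,-10,.024),("y",15,0,45,.024),("y",-15,-55,-10,.024),("y",-15,0,45,.024),("y",7.5,70,130,.014),("y",-7.5,70,130,.014)]: print(a,at,lo,prof(c,P,z,a,at,lo,hi))
E
python3 e.py
```

```text
tray
hl- (4.2, 26.4)
hl+ (3.9, 16.8)
hr- (3.0, 14.8)
hr+ (3.8, 13.8)
bar (2.8, 16.8)
front-L (1.8, 18.2)
fr-M (1.8, 23.2)
fr-R (2.3, 14.9)
cw- (-1.8, 14.0)
cw+ (-3.8, 12.8)
ch- (3.8, 25.0)
ch+ (3.0, 15.9)
padface (-1.5, 9.7)
cheekL (-1.7, 7.6)
cheekR (-3.4, 13.2)
cw2- (4.9, 20.0)
cw2+ (3.5, 11.8)
baseL (4.0, 5.9) (3.3, 6.7) baseback (4.4, 3.0)
strop
x 79 -18 (-4.7, 16.6)
x -111 -10 (-1.3, 11.4)
y 23 -30 (-3.5, 12.4)
y 23 20 (3.3, 13.7)
y -23 -30 (-1.8, 11.8)
y -23 20 (4.0, 12.3)
y 12 -105 (-2.7, 13.7)
y -12 -105 (-1.8, 16.8)
chisel
x 138 -5 (-0.8, 8.1)
x -62 -12 (-2.0, 4.1)
x 48 -13 (-0.8, 4.1)
x 48 9 (-3.5, 4.2)
y 15 -55 (3.8, 6.1)
y 15 0 (4.8, 6.3)
y -15 -55 (-0.2, 7.3)
y -15 0 (1.1, 8.2)
y 7.5 70 (1.5, 14.8)
y -7.5 70 (3.2, 9.9)
```

```bash
cat > e2.py <<'E'
from h import *
D=np.pi/180
cs={n:np.load("pics/%s.npy"%n,allow_pickle=True).item() for n in("top","side")}
def run(nm,P,L,R):
    for n,c in cs.items():
        print(nm,n,[(l[0]+str(l[1])+"@"+str(l[2]),)+prof(c,P,l[4],*l[:4],R) for l in L])
run("tray",(.551,.1923,182.5*D),[("y",35,-65,-35,.022),("y",35,-35,-5,.022),("y",-67.5,-2,5,.022),("y",-61,20,45,.022),("x",125,-85,-40,.022),("x",125,-35,20,.022),("x",125,40,85,.022),("y",-95,-120,-20,.008),("y",-95,20,120,.008)],5)
for yaw in(98,100):
  run("strop%d"%yaw,(.468,.174,yaw*D),[("x",79,-18,18,.042),("x",-111,-10,10,.040),("y",23,-30,10,.042),("y",23,10,40,.042),("y",23,40,70,.042),("y",-23,-30,10,.042),("y",-23,10,40,.042),("y",-23,40,70,.042),("y",12,-105,-45,.04),("y",-12,-105,-45,.04)],6)
run("chisel",(.5965,-.222,100*D),[("x",138,-5,5,.014),("x",-62,-12,12,.024),("y",15,-55,-10,.024),("y",15,0,45,.024),("y",-15,-55,-10,.024),("y",-15,0,45,.024),("y",7.5,70,130,.014),("y",-7.5,70,130,.014)],5)
# silhouettes minAreaRect on depth points
for n in cs:
    imaging.camera(n)
    for t,p in(("strop",(.468,.175)),("chisel",(.59,-.21))):
        for d in imaging.silhouettes(n,t):
            X=pts(cs[n])[d["pixels"]&(cs[n]["z_map"]>0)]; m=np.median(X,0)
            if np.hypot(*(m[:2]-p))<.08:
                X=X[np.abs(X[:,2]-m[2])<.03]; r=cv2.fitLine(X[:,:2].astype(np.float32),cv2.DIST_HUBER,0,.01,.01).ravel(); print(n,t,len(X),np.round(X.mean(0),4),"yaw",round(np.degrees(np.arctan2(r[1],r[0])),1),"rect",cv2.minAreaRect(X[:,:2].astype(np.float32)))
E
python3 e2.py
```

```text
tray top [('y35@-65', 0.3, 26.2), ('y35@-35', 0.2, 16.1), ('y-67.5@-2', 1.2, 21.0), ('y-61@20', 0.5, 25.5), ('x125@-85', -0.2, 18.1), ('x125@-35', -0.2, 22.0), ('x125@40', -0.0, 14.9), ('y-95@-120', 0.0, 6.0), ('y-95@20', 0.0, 6.7)]
tray side [('y35@-65', -2.7, 9.2), ('y35@-35', -2.9, 9.3), ('y-67.5@-2', -2.5, 10.5), ('y-61@20', -3.3, 9.4), ('x125@-85', -0.7, 17.0), ('x125@-35', -1.2, 11.4), ('x125@40', -0.8, 6.3), ('y-95@-120', -2.9, 1.1), ('y-95@20', -2.9, 1.1)]
strop98 top [('x79@-18', -3.0, 16.5), ('x-111@-10', 0.7, 11.8), ('y23@-30', -4.0, 12.3), ('y23@10', -3.0, 15.5), ('y23@40', -3.0, 13.9), ('y-23@-30', -2.1, 12.8), ('y-23@10', -2.1, 11.6), ('y-23@40', 3.0, 14.3), ('y12@-105', -2.0, 14.6), ('y-12@-105', -0.8, 17.5)]
strop98 side [('x79@-18', -0.3, 9.4), ('x-111@-10', 4.5, 3.8), ('y23@-30', -4.5, 9.9), ('y23@10', -4.0, 10.2), ('y23@40', -3.7, 11.6), ('y-23@-30', 2.3, 8.7), ('y-23@10', 3.0, 9.4), ('y-23@40', 3.0, 10.9), ('y12@-105', -1.8, 8.1), ('y-12@-105', -1.0, 5.2)]
strop100 top [('x79@-18', -3.2, 15.7), ('x-111@-10', 0.8, 10.9), ('y23@-30', -3.5, 12.5), ('y23@10', -3.8, 15
[... 602 characters left out ...]
.5, 9.9)]
chisel side [('x138@-5', 3.6, 0.9), ('x-62@-12', 3.6, 1.8), ('y15@-55', -0.7, 3.6), ('y15@0', 3.1, 2.4), ('y-15@-55', -2.2, 4.1), ('y-15@0', -1.2, 4.3), ('y7.5@70', -0.8, 9.3), ('y-7.5@70', -0.2, 5.2)]
top strop 612 [0.4678 0.1702 0.0405] yaw -81.1 rect ((0.47102078795433044, 0.15802642703056335), (0.04834459349513054, 0.18954192101955414), 9.113008499145508)
top chisel 355 [ 0.5931 -0.203   0.0198] yaw -79.8 rect ((0.5914438366889954, -0.18606314063072205), (0.0314965546131134, 0.19277015328407288), 10.136787414550781)
side chisel 284 [ 0.5894 -0.1889  0.0158] yaw -80.2 rect ((0.5918415188789368, -0.20019082725048065), (0.03719853609800339, 0.2501354515552521), 14.116031646728516)
```

Tray pose is about (0.5515, 0.1937, 182.5°), with the two cameras agreeing within 3 mm. Strop is at (0.4685, 0.1745, 98.9°) and chisel at (0.598, -0.2225, 100.1°). Next I grasp the strop and re-measure it against the tray while it is held.

```bash
cat >> h.py <<'E'
D=np.pi/180
TR=[.5515,.1937,182.5*D]
def ori(psi,pitch=0):
    "tool down, tool x at yaw psi (deg); pitch (deg) turns about tool y axis, raising the tool-x side if negative"
    x=np.array([np.cos(psi*D),np.sin(psi*D),0]); z=np.array([0,0,-1.]); y=np.cross(z,x)
    R=cv2.Rodrigues(y*pitch*D)[0]@np.stack([x,y,z],1); return cv2.Rodrigues(R)[0].ravel()
def tray(x,y):
    a=TR[2]; return np.array([TR[0]+np.cos(a)*x-np.sin(a)*y,TR[1]+np.sin(a)*x+np.cos(a)*y])
def st(*k):
    s=manip.sense(); print(round(s["time_s"],1),"tcp",np.round(s["eef_pos"],4),"w",round(s["grip_width"],4),"ff",np.round(s["finger_force"],1),"F",np.round(s["wrist_force"],1)); return s
E
cat > g.py <<'E'
from h import *
for f in(0,180):
    for nm,p,z,psi in(("sg",(.4685,.1745),.0245,-81.1),("sp",tray(42,50),.01,2.5),("cg",(.598,-.2225),.003,-79.9),("cp",tray(-36,-50),.01,2.5),):
        for pit in((0,15,-15) if nm=="cp" else (0,)):
            j=kinematics.solve_ik([*p,z],ori(psi+f,pit)); print(f,nm,pit,None if j is None else np.round(j,2))
E
python3 g.py
```

```text
0 sg 0 [-0.8   0.81  0.6   2.08 -0.92  0.54 -2.49]
0 sp 0 None
0 cg 0 [ 0.05  0.92  0.46  1.7  -0.61  0.67 -2.12]
0 cp 0 None
0 cp 15 None
0 cp -15 None
180 sg 0 [-0.32  0.72 -0.13  2.07  0.25  0.37 -0.5 ]
180 sp 0 None
180 cg 0 [ 0.42  0.87 -0.18  1.69  0.24  0.6   0.28]
180 cp 0 None
180 cp 15 None
180 cp -15 None
```

```bash
cat > g.py <<'E'
from h import *
print(tray(42,50),tray(-36,-50))
for psi in range(-180,180,30):
    print(psi,[ (lambda j:None if j is None else np.round(j,1).tolist())(kinematics.solve_ik([*tray(42,50),z],ori(psi+2.5))) for z in(.01,.12)])
E
python3 g.py
```

```text
[-39.22755594 -51.59072535] [34.33626661 51.71640902]
-180 [None, None]
-150 [None, None]
-120 [None, None]
-90 [None, None]
-60 [None, None]
-30 [None, None]
0 [None, None]
30 [None, None]
60 [None, None]
90 [None, None]
120 [None, None]
150 [None, None]
```

Units slip (mm versus m in `tray()`). Fixing it.

```bash
sed -i 's/    a=TR\[2\]; return/    x,y=x\/1000,y\/1000; a=TR[2]; return/' h.py
cat > g.py <<'E'
from h import *
print(tray(42,50),tray(-36,-50))
for f in(0,180):
    for nm,p,z,psi in(("sg",(.4685,.1745),.0245,-81.1),("sp",tray(42,50),.01,2.5),("cg",(.598,-.2225),.003,-79.9),("cp",tray(-36,-50),.01,2.5),):
        for pit in((0,20,-20) if nm=="cp" else (0,)):
            j=kinematics.solve_ik([*p,z],ori(psi+f,pit)); print(f,nm,pit,None if j is None else np.round(j,2))
E
python3 g.py
```

```text
[0.51172094 0.14191557] [0.58528477 0.24522271]
0 sg 0 [-0.8   0.81  0.6   2.08 -0.92  0.54 -2.49]
0 sp 0 [-0.43  0.77  0.17  2.   -0.31  0.4  -1.55]
0 cg 0 [ 0.05  0.92  0.46  1.7  -0.61  0.67 -2.12]
0 cp 0 [-0.56  0.87  0.21  1.7  -0.28  0.6  -1.72]
0 cp 20 [-0.44  0.8  -0.14  2.04  1.59  0.26  2.69]
0 cp -20 [-0.42  1.03  0.1   1.3  -0.21  1.15 -1.77]
180 sg 0 [-0.32  0.72 -0.13  2.07  0.25  0.37 -0.5 ]
180 sp 0 [-0.03  0.8  -0.45  1.98  0.69  0.51  0.63]
180 cg 0 [ 0.42  0.87 -0.18  1.69  0.24  0.6   0.28]
180 cp 0 [-0.14  0.91 -0.52  1.69  0.64  0.72  0.63]
180 cp 20 [-0.04  1.13 -0.74  1.29  0.52  1.26  0.83]
180 cp -20 [-0.44  0.8  -0.14  2.04  1.59  0.26 -0.46]
```

```bash
cat > s1.py <<'E'
from h import *
hand.set_gripper(.075,40)
o=ori(98.9)
manip.move_to([.4685,.1745,.13],o)
print(manip.move_straight([.4685,.1745,.0245],.1,f_stop=8)); st()
hand.set_gripper(.03,40); s=st()
manip.move_straight([.4685,.1745,.10],.08); st()
t=tray(42,50); manip.move_to([*t,.06],ori(182.5)); s=st()
print(np.round(s["orientation"],3),np.round(ori(182.5),3))
for n in("top","side"):
    c=imaging.camera(n); np.save("pics/%s_h.npy"%n,c,allow_pickle=True); save(c["image"],n+"_h.png")
    for k in("strop","strop_end"): print(n,k,[(np.round(d["centre"],3).tolist(),round(d["conf"],2)) for d in imaging.tip_of(n,k)][:2])
ims=[ortho(np.load("pics/%s_h.npy"%n,allow_pickle=True).item(),.40,.72,.06,.34,.022,1.4) for n in("top","side")]
save(np.hstack(ims),"hold.png")
E
python3 s1.py
```

```text
False
6.4 tcp [0.4689 0.1747 0.025 ] w 0.075 ff 0.0 F [ 0.2 -0.6  1. ]
6.9 tcp [0.4687 0.1746 0.0247] w 0.0459 ff 40.0 F [-0.1  0.4  2.4]
8.0 tcp [0.4681 0.1743 0.0996] w 0.0454 ff 40.0 F [ 0.7  0.1 -1.6]
9.1 tcp [0.5113 0.1421 0.0598] w 0.0453 ff 40.0 F [-0.   0.6 -2.2]
[ 0.067 -3.14  -0.   ] [ 0.069 -3.141  0.   ]
top strop [([0.513, 0.139, 0.064], 0.68), ([0.393, 0.638, 0.004], 0.62)]
top strop_end [([0.43, 0.136, 0.067], 0.66), ([0.372, 0.713, 0.012], 0.59)]
side strop [([0.508, 0.139, 0.057], 0.73), ([0.389, 0.636, -0.001], 0.61)]
side strop_end [([0.433, 0.138, 0.062], 0.92), ([0.51, 0.145, 0.059], 0.61)]
```

View pics/hold.png

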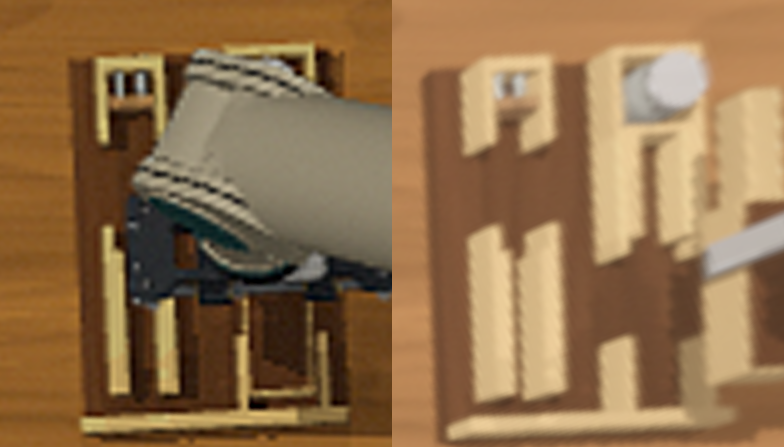

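The strop is held level, with its end near the front wall (top crop 280,385) and its sides in line with the bay walls. Next I get the camera-to-robot offset from the held strop, whose y is known from the grip.

```bash
cat > e3.py <<'E'
from h import *
P=(.5113,.1421,182.5*D)
for n in("top","side"):
    c=np.load("pics/%s_h.npy"%n,allow_pickle=True).item()
    print(n,[(l[0],l[1],l[2])+prof(c,P,l[4],*l[:4],6) for l in[("x",79,-18,-4,.0775),("x",79,4,18,.0775),("y",23,45,60,.0775),("y",23,60,75,.0775),("y",-23,45,60,.0775),("y",-23,60,75,.0775),("y",12,-105,-85,.0755),("y",-12,-105,-60,.0755),("x",-111,-10,10,.0755)]])
    T=(.551,.1923,182.5*D)
    print(n,[(l[0],l[1],l[2])+prof(c,T,.022,*l,5) for l in[("y",-67.5,-2,5),("y",-61,20,45),("x",125,-85,-40),("x",125,-35,20),("x",125,40,85),("y",24,80,115),("y",76,80,115),("x",-90,-60,-40),("y",-67.5,-120,-90),("y",-32.5,-120,-90)]])
E
python3 e3.py
```

```text
top [('x', 79, -18, -1.1, 19.7), ('x', 79, 4, 3.6, 15.1), ('y', 23, 45, 4.9, 8.2), ('y', 23, 60, -1.6, 6.4), ('y', -23, 45, 4.0, 20.7), ('y', -23, 60, -3.5, 17.3), ('y', 12, -105, 4.3, 0.1), ('y', -12, -105, -1.3, 0.1), ('x', -111, -10, -4.4, 0.6)]
top [('y', -67.5, -2, 1.3, 20.8), ('y', -61, 20, 0.5, 25.8), ('x', 125, -85, 0.0, 17.6), ('x', 125, -35, 0.0, 18.4), ('x', 125, 40, 0.0, 11.7), ('y', 24, 80, 1.1, 15.6), ('y', 76, 80, 0.6, 8.1), ('x', -90, -60, -3.3, 9.5), ('y', -67.5, -120, 1.2, 16.4), ('y', -32.5, -120, -0.1, 12.1)]
side [('x', 79, -18, -2.2, 10.2), ('x', 79, 4, -2.5, 9.1), ('y', 23, 45, -2.0, 5.6), ('y', 23, 60, -3.0, 3.4), ('y', -23, 45, 1.3, 8.2), ('y', -23, 60, 1.3, 8.3), ('y', 12, -105, -4.1, 4.8), ('y', -12, -105, -4.4, 2.5), ('x', -111, -10, 3.2, 4.4)]
side [('y', -67.5, -2, -2.2, 10.7), ('y', -61, 20, -3.3, 9.5), ('x', 125, -85, -0.7, 14.6), ('x', 125, -35, -1.0, 8.4), ('x', 125, 40, -1.0, 5.5), ('y', 24, 80, -2.7, 9.4), ('y', 76, 80, -3.5, 3.5), ('x', -90, -60, -3.7, 4.1), ('y', -67.5, -120, 3.0, 5.9), ('y', -32.5, -120, 3.4, 9.7)]
```

```bash
cat > e4.py <<'E'
from h import *
x,y,a=.5113,.1421,182.5*D
out=[]
for n in("top","side"):
    c=np.load("pics/%s_h.npy"%n,allow_pickle=True).item()
    s=6; Y,X=np.mgrid[-33:33:1/s,35:95:1/s]/1000
    W=np.stack([x+np.cos(a)*X-np.sin(a)*Y,y+np.sin(a)*X+np.cos(a)*Y,np.full(X.shape,.0775)],-1).reshape(-1,3)
    o=cv2.remap(c["image"],proj(c,W).astype(np.float32).reshape(*X.shape,2),None,cv2.INTER_LINEAR).copy()
    for v in(-23,23): o[int((v+33)*s),::5]=(0,255,0)
    o[::5,int((79-35)*s)]=(0,255,0); out.append(o)
save(np.hstack(out),"strop_end.png"); print(np.hstack(out).shape)
E
python3 e4.py
```

```text
(396, 720, 3)
```

View pics/strop_end.png

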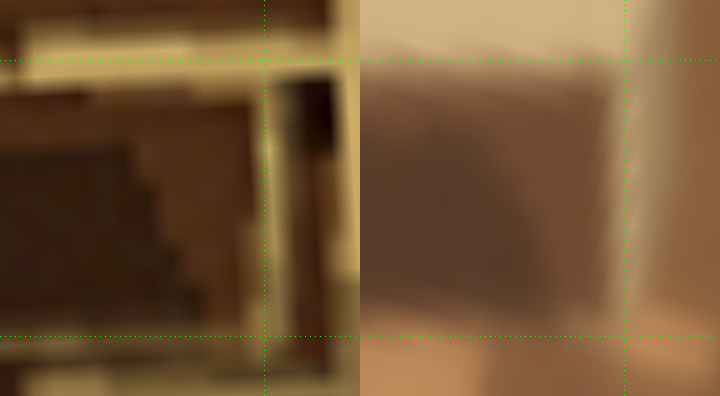

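In the top crop the leather spans y -18 to +24 (centre +3), and in the side crop -21 to +19 (centre -1). Correcting each camera by that puts tray y at about 0.1948, and the strop needs about 2 mm more towards +x. Next I lower it by feel.

```bash
sed -i 's/^TR=.*/TR=[.5515,.1948,182.5*D]/' h.py
cat > s2.py <<'E'
from h import *
p=[.5095,.1430]
manip.move_straight([*p,.04],.05); st()
hit=manip.move_straight([*p,.0110],.03,f_stop=6); s=st(); print(hit)
E
python3 s2.py
```

```text
9.9 tcp [0.5093 0.1431 0.0397] w 0.0456 ff 40.0 F [-1.1  0.5 -1.4]
11.1 tcp [0.5097 0.1431 0.0111] w 0.0453 ff 40.0 F [ 0.3  0.2 -1.4]
False
```

```bash
cat > s3.py <<'E'
from h import *
p=[.5095,.1430]
print(manip.move_straight([*p,.0100],.02,f_stop=5)); st()
hand.set_gripper(.060); st()
manip.move_straight([*p,.13],.12)
q=[.598,-.2225]; hand.set_gripper(.07,50)
manip.move_to([*q,.13],ori(100.1)); st()
for n in("top","side"):
    c=imaging.camera(n); np.save("pics/%s_p.npy"%n,c,allow_pickle=True)
    for k in("strop","strop_end","chisel"): print(n,k,[(np.round(d["centre"],3).tolist(),round(d["conf"],2)) for d in imaging.tip_of(n,k)][:2])
    P=pts(c); m=(np.abs(P[...,0]-.48)<.03)&(np.abs(P[...,1]-.142)<.015); print("leather z",np.round(np.percentile(P[...,2][m],[10,50,90]),4))
ims=[ortho(np.load("pics/%s_p.npy"%n,allow_pickle=True).item(),.40,.72,.06,.34,.022,1.4) for n in("top","side")]
save(np.hstack(ims),"placed.png")
E
python3 s3.py
```

```text
False
11.3 tcp [0.5098 0.1431 0.0107] w 0.0455 ff 40.0 F [-0.9 -0.4  4.8]
11.8 tcp [0.5095 0.143  0.0099] w 0.0598 ff 0.0 F [ 0.7 -0.1 -0.1]
14.7 tcp [ 0.5984 -0.2198  0.1301] w 0.0699 ff 0.0 F [0.5 0.4 0.1]
top strop [([0.51, 0.142, 0.015], 0.83), ([0.391, 0.634, 0.002], 0.74)]
top strop_end [([0.428, 0.139, 0.015], 0.84), ([0.374, 0.716, 0.012], 0.71)]
top chisel [([0.421, -0.583, 0.003], 0.56), ([0.598, -0.22, -0.002], 0.52)]
leather z [0.0219 0.0284 0.0353]
side strop [([0.508, 0.145, 0.007], 0.96), ([0.389, 0.638, -0.001], 0.95)]
side strop_end [([0.43, 0.142, 0.02], 0.87)]
side chisel [([0.421, -0.585, 0.0], 0.78), ([0.507, 0.446, 0.0], 0.66)]
leather z [0.0259 0.0278 0.0297]
```

View pics/placed.png

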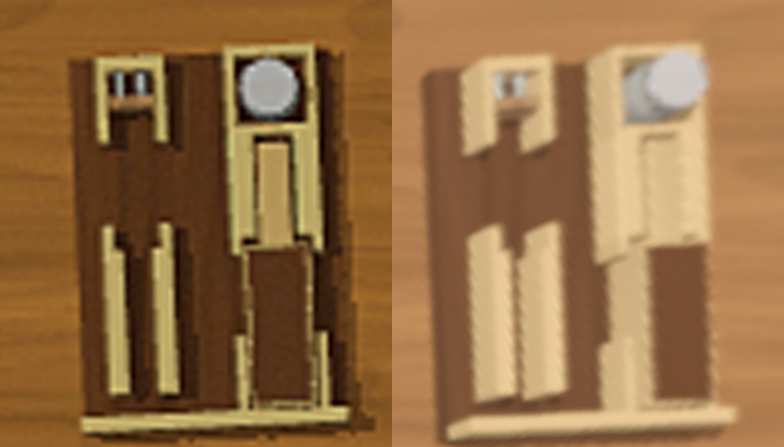

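The strop lies in its bay, leather up: top crop board at (280,325), handle between the walls at (273,190), leather at z of about 0.028. Now the chisel: grasp, carry via a waypoint clear of the mallet, and tilt over its bay.

```bash
cat >> h.py <<'E'
PSI=182.5
def cpose(cx,cz,th,y=-50.,e=0.):
    "TCP pose from butt-bottom corner: cx = mm from nominal chisel_seat along tray x, cz = mm above bay floor, th tilt deg"
    c,s=np.cos(th*D),np.sin(th*D); u,w=62+e,3.
    p=tray(-36+cx+u*c-w*s,y); return [*p,.008+(cz+u*s+w*c)/1000],ori(PSI,th)
E
cat > c1.py <<'E'
from h import *
q=[.598,-.2205]
manip.move_straight([*q,.12],.1)
print(manip.move_straight([*q,.003],.1,f_stop=8)); st()
hand.set_gripper(.015,50); st()
manip.move_straight([*q,.20],.12); st()
manip.move_to([.52,.0,.22],ori(140)); 
p,o=cpose(-44,60,15); manip.move_to(p,o); s=st(); print(np.round(p,4))
for n in("top","side"):
    c=imaging.camera(n); np.save("pics/%s_c.npy"%n,c,allow_pickle=True)
    for k in("chisel","chisel_tip"): print(n,k,[(np.round(d["centre"],3).tolist(),round(d["conf"],2)) for d in imaging.tip_of(n,k)][:2])
c,s_=np.cos(15*D),np.sin(15*D); t=tray(-36-44+200*c-12*s_,-50); print("tip expect",t,.008+(60+200*s_+12*c)/1000)
ims=[np.load("pics/%s_c.npy"%n,allow_pickle=True).item()["image"] for n in("top","side")]
save(np.hstack([cv2.resize(ims[0][150:310,200:360],(480,480)),cv2.resize(ims[1][180:340,200:360],None,fx=2,fy=3)]),"chis.png")
E
python3 c1.py
```

```text
False
16.7 tcp [ 0.5986 -0.2206  0.0037] w 0.07 ff 0.0 F [-0.6 -0.8 -0.2]
17.4 tcp [ 0.5982 -0.2205  0.0031] w 0.0297 ff 50.0 F [-0.2 -0.4  0.4]
19.2 tcp [ 0.5975 -0.2204  0.1992] w 0.0296 ff 50.0 F [-0.1  1.1 -2. ]
21.2 tcp [0.5713 0.2437 0.0874] w 0.0297 ff 50.0 F [-0.2 -0.9 -1.7]
[0.5702 0.2457 0.0869]
top chisel [([0.422, -0.584, -0.001], 0.8), ([0.568, 0.241, 0.084], 0.65)]
top chisel_tip [([0.503, -0.474, 0.014], 0.79), ([0.442, 0.236, 0.13], 0.75)]
side chisel [([0.57, 0.244, 0.083], 0.81), ([0.421, -0.581, 0.0], 0.53)]
side chisel_tip [([0.442, 0.237, 0.133], 0.87), ([0.499, -0.471, 0.014], 0.61)]
tip expect [0.43934447 0.23995082] 0.13135491893597295
```

View pics/chis.png

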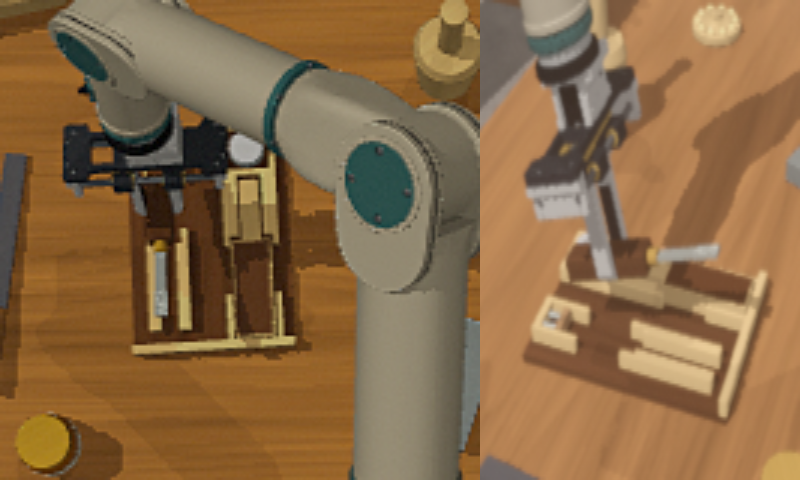

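The chisel is held blade up over the channel: blade at top crop (160,285), channel walls at 153 and 183, with the difference accounted for by parallax. TCP y is lagging by 2 mm, so I let it settle and then check the lateral fit with profiles before entering.

```bash
cat > c2.py <<'E'
from h import *
p,o=cpose(-44,30,15); manip.move_straight(p,.08,rot=o); manip.sleep(.3); s=st(); print(np.round(p,4),np.round(s["orientation"],3),np.round(o,3))
for n in("top","side"):
    c=imaging.camera(n); np.save("pics/%s_d.npy"%n,c,allow_pickle=True)
    print(n,[(np.round(d["centre"],4).tolist(),round(d["conf"],2)) for k in("chisel_tip","chisel") for d in imaging.tip_of(n,k) if d["centre"][1]>.1])
    for x0,x1 in((80,100),(110,130)): # blade sides at tilted height: local u -> tray x, z
        u=(x0+x1)/2; cc,ss=np.cos(15*D),np.sin(15*D); z=.008+(30+(62+u)*ss+14*cc)/1000; X=-36-44+(62+u)*cc-14*ss
        print("blade",u,[prof(c,TR,z,"y",-50+v,X-9,X+9,4.5) for v in(-7.5,7.5)])
    print("chan",[prof(c,TR,.022,"y",v,70,100,5) for v in(-61,-39)],"walls",[prof(c,TR,.022,"y",v,-120,-100,5) for v in(-67.5,-32.5)])
E
python3 c2.py
```

```text
22.3 tcp [0.5704 0.2458 0.0573] w 0.0295 ff 50.0 F [-0.1  0.5 -1.6]
[0.5702 0.2457 0.0569] [ 0.063 -2.88   0.008] [ 0.063 -2.879  0.008]
top [([0.4383, 0.2371, 0.0964], 0.6), ([0.5658, 0.2416, 0.0553], 0.7)]
blade 90.0 [(-3.2, 7.7), (1.5, 20.8)]
blade 120.0 [(-3.2, 12.9), (1.7, 17.1)]
chan [(-2.6, 7.4), (2.8, 13.9)] walls [(2.7, 1.1), (3.7, 6.6)]
side [([0.4413, 0.2375, 0.1014], 0.68), ([0.5686, 0.2467, 0.0562], 0.98)]
blade 90.0 [(-3.1, 1.6), (-2.6, 6.6)]
blade 120.0 [(3.0, 2.5), (-0.5, 8.3)]
chan [(-1.0, 9.1), (-1.0, 2.4)] walls [(3.7, 6.2), (3.7, 6.5)]
```

```bash
cat > c3.py <<'E'
from h import *
p,o=cpose(-44,2,15,-49.5); print(np.round(p,4),manip.move_straight(p,.04,rot=o,f_stop=6)); s=st()
if s["eef_pos"][2]<p[2]+.002:
    p,o=cpose(-72,2,15,-49.5); print(np.round(p,4),manip.move_straight(p,.02,rot=o,f_stop=4)); s=st()
    X=(np.array(s["eef_pos"][:2])-tray(-36,-50)); a=TR[2]; print("tcp along tray x from seat",1000*(np.cos(a)*X[0]+np.sin(a)*X[1]),"corner",1000*(np.cos(a)*X[0]+np.sin(a)*X[1])-59.1)
E
python3 c3.py
```

```text
[0.5702 0.2452 0.0289] False
23.5 tcp [0.5703 0.2453 0.0291] w 0.0297 ff 50.0 F [-0.9  0.1 -1.3]
[0.5982 0.2464 0.0289] True
24.3 tcp [0.5835 0.2455 0.0282] w 0.0297 ff 50.0 F [-0.2  0.5 -1.3]
tcp along tray x from seat 1.8679145808784048 corner -57.232085419121596
```

```bash
cat > c4.py <<'E'
from h import *
for cx in(-58.5,-60.5,-62.5):
    p,o=cpose(cx,2,15,-49.5); h=manip.move_straight(p,.02,rot=o,f_stop=25); manip.sleep(.2); print(cx,h); st()
E
python3 c4.py
```

```text
-58.5 False
24.8 tcp [0.5838 0.2456 0.0286] w 0.0297 ff 50.0 F [-3.8 -1.1 -1.5]
-60.5 False
25.2 tcp [0.5847 0.2456 0.0288] w 0.0297 ff 50.0 F [-7.2 -0.9 -1.6]
-62.5 False
25.6 tcp [0.5862 0.2457 0.0288] w 0.0296 ff 50.0 F [-6.5 -1.5 -0.9]
```

Contact with the pad is at TCP x of about 0.584 (preload about 6-7 N), which implies a bay offset of about -6 mm and matches the cheek and pad pixels. The arm yields about 0.4 mm/N, so I push while watching the actual TCP.

```bash
cat > c5.py <<'E'
from h import *
for cx in(-68,-72,-74,-76,-78,-79.5,-81):
    p,o=cpose(cx,2,15,-49.5); h=manip.move_straight(p,.03,rot=o,f_stop=20); manip.sleep(.15); print(cx,h); s=st()
    if s["eef_pos"][0]>.5972 or h or -s["wrist_force"][0]>16: break
c=imaging.camera("side"); save(cv2.resize(c["image"][230:340,200:360],None,fx=5,fy=5),"push.png")
E
python3 c5.py
```

```text
-68 False
26.1 tcp [0.5905 0.2459 0.0289] w 0.0295 ff 50.0 F [-8.6 -1.8 -0.1]
-72 False
26.6 tcp [0.5937 0.246  0.0289] w 0.0297 ff 50.0 F [-11.4  -3.    1.9]
-74 False
27.0 tcp [0.5952 0.2461 0.029 ] w 0.0296 ff 50.0 F [-10.1  -2.8   1.5]
-76 False
27.4 tcp [0.5968 0.2461 0.029 ] w 0.0292 ff 50.0 F [-12.5  -2.6   1.2]
-78 False
27.8 tcp [0.5984 0.2462 0.029 ] w 0.0296 ff 50.0 F [-12.3  -2.    3.6]
```

View pics/push.png

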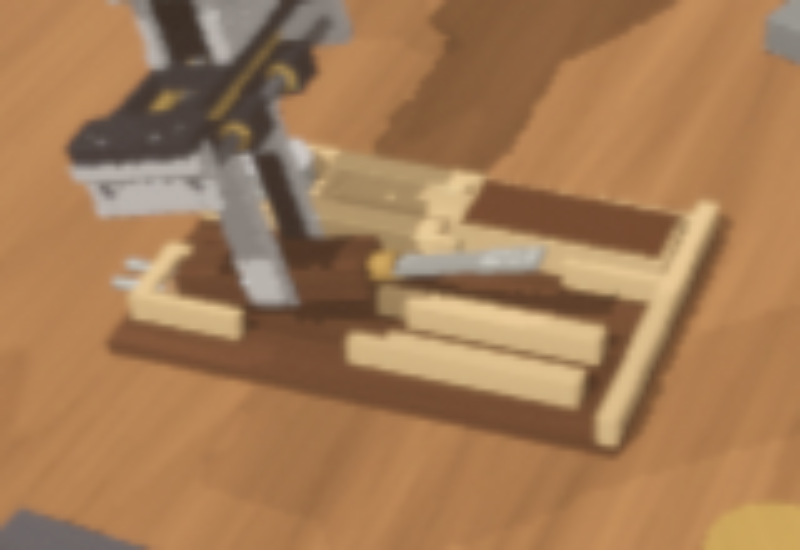

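The butt is against the pad and the spring pins stick out at the back (px 125,280). The handle front is just behind the cheeks (px 390,300) with the blade raised over the channel. Now I lay it down about the butt in steps.

```bash
cat > c6.py <<'E'
from h import *
for th,cz in((11,1.8),(8,1.5),(5,1.2),(2.5,1.),(0,.8)):
    p,o=cpose(-78,cz,th,-49.5); h=manip.move_straight(p,.02,rot=o,f_stop=15); manip.sleep(.1); s=st(); print(th,h,"z err",round(s["eef_pos"][2]-p[2],4))
    if h: break
E
python3 c6.py
```

```text
28.3 tcp [0.5972 0.2462 0.0246] w 0.0297 ff 50.0 F [-12.2  -2.2   3.6]
11 False z err 0.0
28.7 tcp [0.5968 0.2462 0.0212] w 0.0294 ff 50.0 F [-12.8  -2.6   4.4]
8 False z err 0.0001
29.1 tcp [0.5966 0.2462 0.0178] w 0.0296 ff 50.0 F [-12.   -2.9   5.6]
5 False z err 0.0002
29.5 tcp [0.5964 0.2463 0.0147] w 0.0298 ff 50.0 F [-12.6  -1.3   4.9]
2.5 False z err -0.0
29.9 tcp [0.5961 0.2465 0.0114] w 0.0294 ff 50.0 F [-12.5  -1.2   3.1]
0 False z err -0.0004
```

```bash
cat > c7.py <<'E'
from h import *
p,o=cpose(-78,-.3,0,-49.5); print(manip.move_straight(p,.02,rot=o,f_stop=8)); st()
for cx in(-75,-72,-70,-68):
    p,o=cpose(cx,-.3,0,-49.5); manip.move_straight(p,.02,rot=o,f_stop=15); manip.sleep(.1); print(cx);s=st()
    if -s["wrist_force"][0]<3: break
E
python3 c7.py
```

```text
False
30.2 tcp [0.5963 0.2466 0.0111] w 0.0293 ff 50.0 F [-13.7  -2.4   8.4]
-75
30.6 tcp [0.5943 0.2465 0.0111] w 0.0297 ff 50.0 F [-11.3  -2.1   6.6]
-72
31.0 tcp [0.5919 0.2464 0.0111] w 0.0299 ff 50.0 F [-11.   -2.9   6.9]
-70
31.3 tcp [0.5919 0.2464 0.0111] w 0.0297 ff 50.0 F [-6.3 -1.9  3. ]
-68
31.7 tcp [0.5919 0.2464 0.0111] w 0.0299 ff 50.0 F [-2.2 -0.3  0.9]
```

It is on the floor and the handle now bears on the cheeks: TCP is fixed at 0.5919 while the force falls. Releasing and verifying.

```bash
cat > c8.py <<'E'
from h import *
hand.set_gripper(.046); s=st()
p=list(s["eef_pos"]); manip.move_straight([p[0],p[1],.16],.12); manip.move_to([.45,-.15,.25],ori(120)); st()
for n in("top","side"):
    c=imaging.camera(n); np.save("pics/%s_f.npy"%n,c,allow_pickle=True)
    print(n,[(k,np.round(d["centre"],3).tolist(),round(d["conf"],2)) for k in("chisel","chisel_tip","strop","strop_end") for d in imaging.tip_of(n,k) if .1<d["centre"][1]<.4])
    P=pts(c)
    for nm,q in(("handle back",tray(-85,-50)),("handle front",tray(-5,-50)),("leather-",tray(15,50)),("leather+",tray(105,50))):
        m=np.hypot(P[...,0]-q[0],P[...,1]-q[1])<.009; print(n,nm,np.round(np.median(P[...,2][m]),4))
ims=[ortho(np.load("pics/%s_f.npy"%n,allow_pickle=True).item(),.40,.72,.06,.34,.022,1.4) for n in("top","side")]
save(np.hstack(ims),"final.png")
E
python3 c8.py
```

```text
32.2 tcp [0.5915 0.2461 0.0107] w 0.0461 ff 0.0 F [ 0.9 -0.4  0. ]
35.1 tcp [ 0.4507 -0.149   0.25  ] w 0.0459 ff 0.0 F [ 0.  -0.3 -0.3]
top [('chisel', [0.586, 0.245, 0.009], 0.63), ('chisel_tip', [0.453, 0.238, 0.015], 0.7), ('strop', [0.51, 0.14, 0.013], 0.7), ('strop_end', [0.431, 0.141, 0.019], 0.84)]
top handle back 0.0308
top handle front 0.0311
top leather- 0.0263
top leather+ 0.0298
side [('chisel', [0.59, 0.249, 0.008], 0.81), ('chisel_tip', [0.456, 0.239, 0.02], 0.69), ('chisel_tip', [0.583, 0.247, 0.01], 0.56), ('chisel_tip', [0.658, 0.148, 0.005], 0.39), ('strop', [0.51, 0.144, 0.009], 0.63), ('strop', [0.429, 0.139, 0.015], 0.27), ('strop_end', [0.431, 0.14, 0.018], 0.79), ('strop_end', [0.584, 0.245, 0.009], 0.19)]
side handle back 0.0312
side handle front 0.0307
side leather- 0.0277
side leather+ 0.0279
```

View pics/final.png

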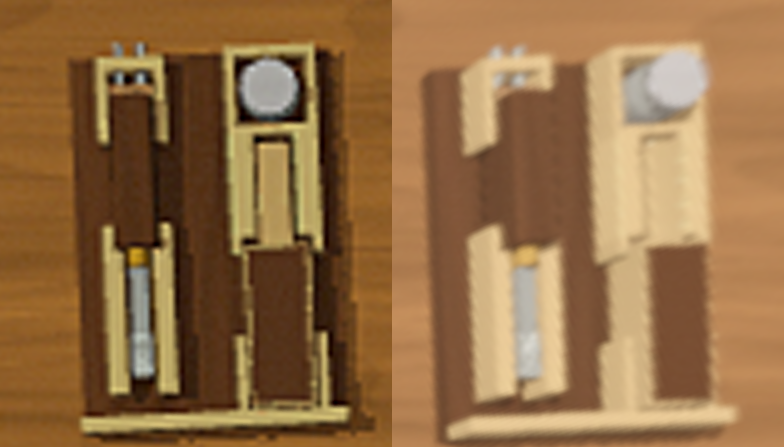

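The chisel lies flat, with the pad pushed back (pins at 130,48) and the blade in the channel (140,320). The strop is flat in its bay and the tin has not moved.

```bash
python3 -c "
from h import *
print(manip.hand_in())"
```

```text
the job is handed in; nothing more can be done
None
```

The job is handed in with both tools put away: in the last pictures the strop lies flat, leather up, in its bay, and the chisel lies flat between the pushed-back pad and the cheeks with its blade in the channel; no verdict came back.

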